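Set out a lock-change job on the key bench

ROBOT

A 6-joint arm with a two-finger parallel gripper is mounted at the origin on the work surface. World frame = base frame: x ahead of the robot, y to its left, z up, the work surface at z = 0. Lengths are in m, angles in rad, forces in N, time in s.
With the tool pointing down it reaches from about 0.25 to 0.775 m from the base axis. Payload 4 kg.
Tool frame: the origin (TCP) lies at the centre of the arm's flange, where the gripper is bolted on; the fingertips stand 199 mm ahead of it and the grasp point (between the pads) lies 180 mm ahead of it (robot.tcp_to_tips is the z of the fingertips in the tool frame, in m); z points along the fingers, y is the line along which they close (so a half turn about z gives the same grasp; the last joint's range is limited). The gripper opens to 94 mm and grips with 3 to 60 N. Pads are 16 mm wide; open, the fingers measure 119 mm over their backs; the gripper's body (75 mm by 177 mm) begins 78 mm behind the grasp point.
Start: joints at [-1.207, 0.087, 1.371, -0, 1.684, -0.103], TCP at [0.248, -0.491, 0.405] pointing down, gripper open.
Joint ranges: [-3.1, 3.1], [-0.76, 2.03], [0.27, 2.55], [-1.08, 4.22], [0.17, 2.65], [-2.57, 2.57]. Speed limits (rad/s): [2.79, 2.79, 3.14, 3.14, 3.14, 3.14].

INTERFACE

Orientations are given as [roll, pitch, yaw] about the fixed x, y, z axes, in that order (R = Rz(yaw) Ry(pitch) Rx(roll)).
In Python, from bench import robot gives the robot as it stands.
- The arm moves only by the tool play_rows, never from a script. Its arguments are lists of equal length, an entry for each row: "translation": the shift along the tool's x, y, z scaled (see below), a list of three; "twist": the turn, a rotation vector about the tool's x, y, z scaled (see below), a list of three; "gripper": the opening, from -1 (shut) to 1 (fully open). A call has 1 to 8 rows; each row shifts and turns the commanded pose from where the row before left it, along the tool's axes as they then stand; what a row does not reach is not made up. The controller multiplies each number of a shift by 0.04 m and each number of a turn by 0.1 rad. A row lasts 1/10 s, in which the tool goes at most 50 mm and 8.59 degrees, less where a joint would pass 70% of its speed; a pose out of reach is approached as far as the arm can. A call with a number of a shift or a turn outside -1 to 1 is refused whole. A call with a gripper value outside its range is refused whole. The fingers move at their own pace and stop on an object; the grip force is fixed at half the most. Time passes only in rows, so rows that do not move let the fingers close. It gives the time, the measured TCP pose, the force, the opening and the grip force at its end, in the units of the state.
- robot.get_obs(): the state, without advancing time (a new reading comes with each control period).
- robot.snapshot(name): name is "side" or "top" or "wrist"; returns the picture (480x640x3 uint8, red, green, blue); there is no depth.
- robot.camera_model(name): a dict with "camera_matrix" (3x3 intrinsics, pixels), "rvec" (rotation vector, rad) and "tvec" (3), from world to camera coordinates, as OpenCV has them. Camera axes: x right, y down, z forward; pixel columns grow to the right and rows downward; lengths in m; the calibration is good to about 2 mm. A picture is of the moment at which its call begins: read the wrist's pose just before it. camera_model takes no time and is no camera call; for the wrist camera it gives the pose at the moment of the call.
- robot.close_job(): hands the job in; it is judged then, once.
Trained networks look in the newest picture that a camera, given by its name, has taken for a name from the list of things; names that differ only in an ending like _2 or _b are one class to them, and where a whole thing is asked for, a point or a joint stands for the part that bears it (a point fixed in the world has none). Each returns a list of dicts, best first, with "score" (0 to 1); they miss things now and then, are a little off and sometimes report something else, mostly with a low value. They report only what shows in the picture. A call takes as long as a camera call. They do not tell look-alikes from the thing itself.
- robot.recognise(name, camera): "centre" ([x, y, z] in m, in world coordinates, good to about 4 mm: the middle of the surface that is visible of it).
- robot.spot_point(name, camera): "centre" ([x, y, z] in m, in world coordinates, good to about 4 mm: a listed point, or the origin of a listed thing).
The state is a dict: "time": time; "joint_positions": joint angles; "qvel": joint speeds; "joint_torque": joint torques, N m; "tool_pos": TCP position; "ee_rot": TCP orientation; "wrist_force": force on the tool from outside, world axes, zero at the start; "wrist_torque": the same for the moment, N m; "width": finger opening in m; "finger_force": force on a finger pad.
Only numpy, scipy, OpenCV 4.12 (cv2) and the standard library are available. Lean on these libraries where they do the work, as an engineer would, in place of code of your own. Each camera call takes 0.05 s, during which the arm holds its last target. There are 200 camera calls.

TASK

Set out the lock-change job on the green mat (front is towards the robot, the mat's yellow-striped edge): put the red case flat on the mat midway between the key clamp and the cutter stand, square to the mat with its long side running from one to the other, and lay the padlock flat and centred on top of it. Lay the lock cylinder straight behind the case and the car remote straight in front of the key clamp, each flat on the mat with its length running front to back and a gap of about 3 cm to its neighbour. Let go of everything, and leave the brush, tester and screwdriver alone.

Things in the scene. Friction and masses are not known exactly. Their poses are not given: they have to be found in the camera images.
- mat: Fixed dark green mat, 250 x 360 x 4 mm, in the left or right half of the bench (the kit starts on a grey felt, 4 mm thick, in the other). Yellow stripe on its front edge, nearest the robot. Origin: centre of underside, top 4 mm above it; x front to back (away from the robot, within 0.2 rad), y left. Clamp and stand are at y = +135 and -135 mm, x = 0, either way round: its centre is midway.
- clamp: Fixed key clamp: blue base 50 (x) x 60 (y) x 14 mm with two upright steel jaws, a slot between them and a small black knob, 46 mm high in all. Origin: centre of its underside, on the mat's top. Axes parallel to the mat's; its front face is at x = -25 mm.
- stand: Fixed cutter stand: dark wooden block 50 (x) x 60 (y) x 22 mm carrying two round steel cutters with brass hubs, 40 mm high in all. Origin: centre of its underside, on the mat's top. Axes parallel to the mat's.
- case: Loose red plastic pin-kit case (solid, closed, flat lid with a darker panel), 76 (x) x 56 (y) x 32 (z) mm, about 0.25 kg. Origin: centre of its underside; x is the long side, z up. Starts on the grey felt, long side roughly front to back (within 0.4 rad).
- padlock: Loose brass padlock with steel shackle, lying flat, 68 (x) x 45 (y) x 22 (z) mm, about 0.2 kg. Origin: middle of its whole outline, at its underside; the brass block reaches from x = -34 to +8 mm, the shackle (bar 8 mm thick) from +8 to +34 mm. z up. Grip the block across its width. Starts on the grey felt, x roughly away from the robot (within 0.4 rad).
- remote: Loose black car remote, 72 (x) x 38 (y) x 16 (z) mm, two grey buttons and an orange one on top, about 0.06 kg. Origin: centre of its underside; x along its length, z up. Starts on the grey felt, length roughly front to back (within 0.4 rad).
- cylinder: Loose steel oval-profile lock cylinder lying flat, 66 (x) x 33 (y) x 17 (z) mm, long edges rounded, a dark band across its middle, about 0.2 kg. Origin: centre of its underside; x along its length, z up. Starts on the grey felt, length roughly front to back (within 0.4 rad).
- brush: Bystander, leave alone: bench brush with a wooden handle and black bristles, 225 mm long, 16 mm high, lying across the bench beyond the mats. Origin near its middle, x along it towards the bristles.
- tester: Bystander, leave alone: handheld black and orange tester with a bright screen, 190 x 95 x 31 mm, lying to the left of both mats. Origin: centre of its underside, x along its length.
- driver: Bystander, leave alone: screwdriver lying to the right of both mats. Origin near its middle, x along it towards the tip.
Things that resemble listed ones, but are neither listed nor needed, are in the scene too. What is shaped like the cylinder but purple is not meant.

How it is judged:
By the outcome, as a careful person would: the job done as asked, in the order asked, and still so for the second after the job is handed in, with the robot touching nothing.
It also fails if it takes over 112 s, if anything falls off the work surface, if the arm or the gripper's body presses on something with over 40 N, if the wrist force passes 120 N, or if a joint passes its speed limit or range.

## Working session

There is one attempt and no reset: what is moved stays moved. The work goes in short steps, Python scripts to look and compute and a tool call to move; the robot and the scene stay as the last step left them, time stands still between calls to the robot, and variables do not carry over. Pictures are saved under pics/ and viewed, at most 14 in all, crops included, and the job is handed in when it is done.

Besides the shell and the picture viewer there is one more tool, called after "Request:" as a command line: name --argument value ..., lists and objects as JSON in quotes. play_rows: Moves the arm, as the interface text tells. Its arguments: {"type":"object","properties":{"translation":{"type":"array","items":{"type":"array","items":{"type":"number","minimum":-1,"maximum":1}}},"twist":{"type":"array","items":{"type":"array","items":{"type":"number","minimum":-1,"maximum":1}}},"gripper":{"type":"array","items":{"type":"number"}}},"required":["translation","twist","gripper"]}

```bash
ls; mkdir -p pics; python3 - <<'E'
from bench import robot
import cv2
im=robot.snapshot("top"); cv2.imwrite("pics/top0.png",im[:,:,::-1])
for n in ["mat","clamp","stand","case","padlock","remote","cylinder"]:
    for f in (robot.recognise,robot.spot_point):
        print(n,f.__name__,[(round(d["score"],2),[round(float(v),4) for v in d["centre"]]) for d in f(n,"top")])
o=robot.get_obs(); print(o["time"],o["tool_pos"],o["ee_rot"],o["wrist_force"])
m=robot.camera_model("top"); print(m)
E
```

```text
pics
mat call [(0.59, [0.5618, -0.211, 0.0021])]
mat call [(0.7, [0.574, -0.0733, 0.0012]), (0.61, [0.5682, -0.2081, -0.0002])]
clamp call [(0.84, [0.5481, -0.3344, 0.037])]
clamp call []
stand call [(0.75, [0.5732, -0.0748, 0.026])]
stand call [(0.78, [0.5751, -0.0773, 0.0007]), (0.41, [0.7814, -0.0401, 0.0017])]
case call [(0.93, [0.6457, 0.2346, 0.0384]), (0.66, [0.6477, 0.1037, 0.0192])]
case call [(0.74, [0.649, 0.2368, 0.0045])]
padlock call [(0.78, [0.5005, 0.2376, 0.0289])]
padlock call []
remote call [(0.94, [0.5044, 0.1047, 0.0217])]
remote call [(0.84, [0.5027, 0.1049, 0.0072])]
cylinder call [(0.94, [0.7912, 0.1665, 0.0178]), (0.92, [0.7702, 0.3448, 0.0188]), (0.82, [0.6464, 0.103, 0.0194]), (0.68, [0.5146, 0.367, 0.0151])]
cylinder call [(0.76, [0.7729, 0.3457, 0.0015]), (0.75, [0.5162, 0.3664, 0.0025]), (0.74, [0.6487, 0.1033, 0.0036]), (0.65, [0.7952, 0.1685, -0.0021])]
0.75 [ 0.24749045 -0.49115409  0.40477016] [3.14139925e+00 3.95512075e-05 4.66720744e-01] [-0.39891351  0.21734159 -0.11880005]
{'camera_matrix': array([[501.00042414,   0.        , 327.72928817],
       [  0.        , 501.00042414, 245.40453127],
       [  0.        ,   0.        ,   1.        ]]), 'rvec': array([ 2.13795797, -2.13883775,  0.11147641]), 'tvec': array([0.03014547, 0.6446044 , 1.09159865])}
```

View pics/top0.png

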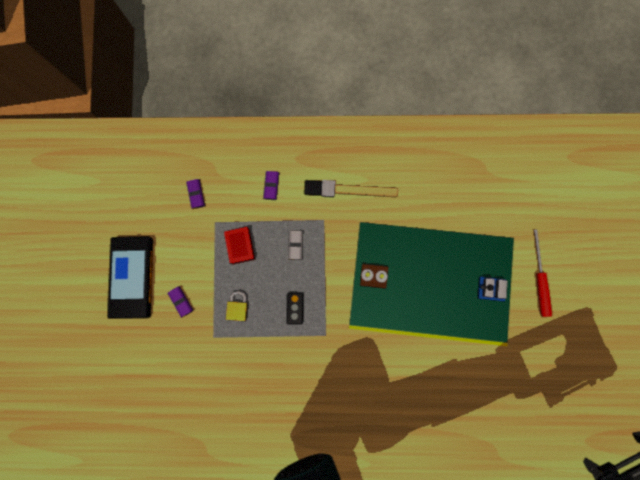

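The grey lock cylinder is at px (296,245); its look-alikes are purple, at (196,194), (272,185) and (180,301). The case is at (239,245), the padlock at (236,306) and the remote at (295,308). The stand is at the left of the mat (375,275) and the clamp at the right (493,288). Next I'll fit poses by colour mask and check a close crop.

```bash
cat > h.py <<'E'
from bench import robot
import cv2, numpy as np
from scipy.optimize import minimize
S={"mat":(.25,.36,.004,0),"case":(.076,.056,.032,.004),"padlock":(.068,.045,.022,.004),"remote":(.072,.038,.016,.004),
   "cylinder":(.066,.033,.017,.004)}
def proj(P,m): return cv2.projectPoints(np.float64(P),m["rvec"],m["tvec"],m["camera_matrix"],None)[0][:,0]
def box(n,p,z0=None):
    a,b,h,z=S[n]; z=z if z0 is None else z0
    c,s=np.cos(p[2]),np.sin(p[2])
    return [(p[0]+c*x-s*y,p[1]+s*x+c*y,w) for x in(-a/2,a/2) for y in(-b/2,b/2) for w in(z,z+h)]
def mask(im,n):
    H=cv2.cvtColor(im,cv2.COLOR_RGB2HSV).astype(int); h,s,v=H[...,0],H[...,1],H[...,2]
    return {"case":((h<8)|(h>172))&(s>120),"mat":(h>20)&(h<95)&(s>80)&(v<200)&((h>55)|(s>200)),
     "cylinder":(s<35)&(v>125),"remote":v<75,"padlock":((h>18)&(h<36)&(s>110))|((s<40)&(v>125))}[n]
def fit(im,n,p0,m,z0=None,pad=25,k=4,M=None):
    q=proj(box(n,p0,z0),m); lo=np.floor(q.min(0)-pad).astype(int).clip(0); hi=np.ceil(q.max(0)+pad).astype(int)
    M=(mask(im,n) if M is None else M)[lo[1]:hi[1],lo[0]:hi[0]].astype(np.uint8)
    N,L,st,_=cv2.connectedComponentsWithStats(M); M=(L==1+st[1:,4].argmax()).astype(np.uint8)
    hu=cv2.convexHull(np.argwhere(M)[:,::-1].astype(np.int32).copy()); M=cv2.fillConvexPoly(M.copy(),hu,1)
    M=cv2.resize(M*255,None,fx=k,fy=k,interpolation=cv2.INTER_LINEAR)>127
    def cost(p):
        h=cv2.convexHull(((proj(box(n,p,z0),m)-lo+.5)*k-.5).astype(np.float32))
        D=np.zeros(M.shape,np.uint8); cv2.fillConvexPoly(D,np.int32(np.round(h*16)),1,shift=4)
        return ((D>0)^M).sum()/M.sum()
    best=None
    for dy in(-.25,0,.25):
        x0=np.array(p0)+[0,0,dy]
        r=minimize(cost,x0,method="Nelder-Mead",options=dict(initial_simplex=[x0,x0+[.006,0,0],x0+[0,.006,0],x0+[0,0,.12]],xatol=1e-4,fatol=1e-4))
        if best is None or r.fun<best.fun:best=r
    return best.x,best.fun
def go(x,y,yaw,tip=None,quiet=0):
    "units left to the target: turn (about tool z) first, then shift in turned tool axes"
    o=robot.get_obs(); t=o["tool_pos"]; r=o["ee_rot"]; d=np.array([x,y])-t[:2]
    c,s=np.cos(yaw),np.sin(yaw)
    print("t",round(o["time"],2),"turn",round(-(yaw-r[2])/.1,2),"x",round((c*d[0]+s*d[1])/.04,2),"y",round((s*d[0]-c*d[1])/.04,2),
      "z",None if tip is None else round((t[2]-tip-.199)/.04,2),"tipz",round(t[2]-.199,4),"rp",np.round(r[:2],3))
E
python3 - <<'E'
from h import *
im=cv2.imread("pics/top0.png")[:,:,::-1].copy(); m=robot.camera_model("top")
G={"mat":(.562,-.206,-.1),"case":(.648,.235,0),"padlock":(.502,.238,0),"remote":(.503,.105,0),"cylinder":(.648,.103,0)}
for n,g in G.items():
    x,f=fit(im,n,g,m,0 if n=="mat" else None,pad=10 if n!="mat" else 15); print(n,np.round(x,4),round(f,3))
    h=cv2.convexHull(np.float32(proj(box(n,x,0 if n=="mat" else None),m))); cv2.polylines(im,[np.int32(h*16)],True,(0,255,255),1,cv2.LINE_AA,4)
c=im[210:350,200:520]
cv2.imwrite("pics/fit0.png",cv2.resize(c,(800,350),interpolation=cv2.INTER_CUBIC)[:,:,::-1])
E
```

```text
mat [ 0.5625 -0.2091 -0.1075] 0.009
case [0.6493 0.2367 0.2166] 0.037
padlock [0.5094 0.2396 0.001 ] 0.615
remote [ 0.505   0.1066 -0.0049] 0.067
cylinder [0.6183 0.1024 0.66  ] 2.698
```

View pics/fit0.png

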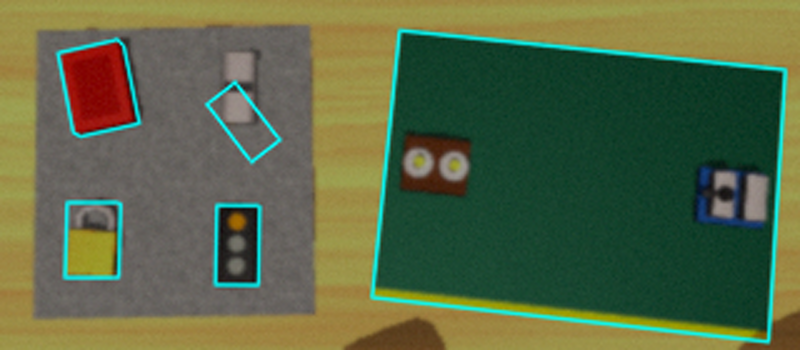

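The fit overlay matches the mat, case and remote; the cylinder at crop (238,88) and the padlock at (92,240) still need near looks. First I move above the case.

```bash
python3 -c "
from h import *
go(.649,.237,.217,.14)
m=robot.camera_model('wrist');o=robot.get_obs()
R=cv2.Rodrigues(m['rvec'])[0]; c=-R.T@m['tvec']
T=cv2.Rodrigues(np.array([0,0,o['ee_rot'][2]]))[0]@np.diag([1,-1,-1.])
print(T.T@(c-o['tool_pos']),R@T,m['camera_matrix'][0])"
```

```text
t 0.75 turn 2.5 x 13.72 y -15.62 z 1.64 tipz 0.2058 rp [3.141 0.   ]
[0.06981779 0.00021259 0.01975806] [[-3.25898350e-05  9.99998701e-01 -1.61169900e-03]
 [-9.70923718e-01 -4.17465346e-04 -2.39388719e-01]
 [-2.39389081e-01  1.55703515e-03  9.70922471e-01]] [335.56386719   0.         320.22189411]
```

Request:
play_rows --translation '[[0, 0, 0], [0, 0, 0], [0, 0, 0], [0.76, -0.87, 0], [0.76, -0.87, 0], [0.76, -0.87, 0], [0.76, -0.87, 0], [0.76, -0.87, 0]]' --twist '[[0, 0, 0.83], [0, 0, 0.83], [0, 0, 0.84], [0, 0, 0], [0, 0, 0], [0, 0, 0], [0, 0, 0], [0, 0, 0]]' --gripper '[1, 1, 1, 1, 1, 1, 1, 1]'

```text
time: 1.55
tool_pos: [0.3589, -0.2869, 0.4049]
ee_rot: [3.141, -0.001, 0.216]
wrist_force: [-0.0, 0.4, -0.5]
width: 0.0941
finger_force: 0.0
```

Request:
play_rows --translation '[[0.76, -0.87, 0], [0.76, -0.87, 0], [0.76, -0.87, 0], [0.76, -0.87, 0], [0.76, -0.87, 0], [0.76, -0.87, 0], [0.76, -0.87, 0], [0.76, -0.87, 0]]' --twist '[[0, 0, 0], [0, 0, 0], [0, 0, 0], [0, 0, 0], [0, 0, 0], [0, 0, 0], [0, 0, 0], [0, 0, 0]]' --gripper '[1, 1, 1, 1, 1, 1, 1, 1]'

```text
time: 2.35
tool_pos: [0.5367, 0.0376, 0.4049]
ee_rot: [3.141, -0.001, 0.217]
wrist_force: [-0.3, -0.4, 0.2]
width: 0.0939
finger_force: 0.0
```

Request:
play_rows --translation '[[0.76, -0.87, 0], [0.76, -0.87, 0], [0.76, -0.87, 0], [0.76, -0.87, 0], [0.76, -0.87, 0], [0, 0, 0], [0, 0, 0]]' --twist '[[0, 0, 0], [0, 0, 0], [0, 0, 0], [0, 0, 0], [0, 0, 0], [0, 0, 0], [0, 0, 0]]' --gripper '[1, 1, 1, 1, 1, 1, 1]'

```text
time: 3.05
tool_pos: [0.6475, 0.2393, 0.403]
ee_rot: [3.141, 0.003, 0.218]
wrist_force: [0.4, 0.1, -0.3]
width: 0.0937
finger_force: 0.0
```

```bash
python3 -c "
from h import *
go(.649,.237,.217,.02)
im=robot.snapshot('wrist');m=robot.camera_model('wrist')
cv2.imwrite('pics/w1.png',im[:,:,::-1])
print(fit(im,'case',(.649,.237,.217),m,pad=30,k=2))"
```

```text
t 3.05 turn 0.01 x 0.02 y 0.06 z 4.6 tipz 0.204 rp [3.141e+00 3.000e-03]
(array([0.64727617, 0.23300957, 0.20942886]), np.float64(0.018036588508116465))
```

View pics/w1.png

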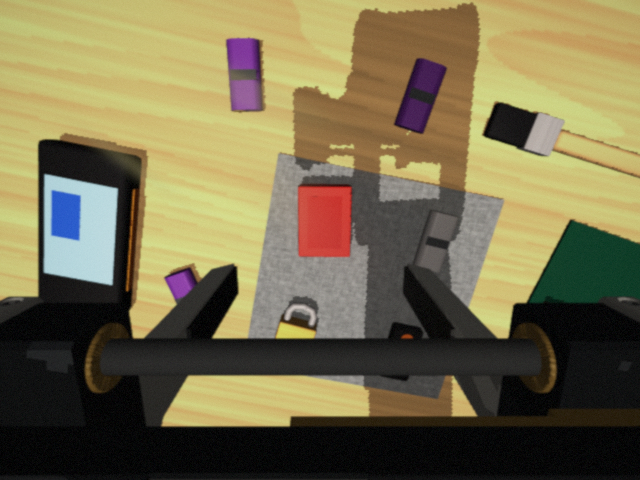

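The view shows the red case at (325,222) between the fingers, with the grey cylinder at (437,240). The wrist fit puts the case about 4 mm to tool +y, so I correct by that and descend.

Request:
play_rows --translation '[[-0.03, 0.13, 0.5], [0, 0, 0.9], [0, 0, 0.9], [0, 0, 0.9], [0, 0, 0.9], [0, 0, 0.5], [0, 0, 0.25], [0, 0, 0]]' --twist '[[0, 0, 0.06], [0, 0, 0], [0, 0, 0], [0, 0, 0], [0, 0, 0], [0, 0, 0], [0, 0, 0], [0, 0, 0]]' --gripper '[1, 1, 1, 1, 1, 1, 1, 1]'

```text
time: 3.9
tool_pos: [0.6466, 0.2316, 0.21]
ee_rot: [3.141, 0.002, 0.209]
wrist_force: [-0.2, -0.1, -0.2]
width: 0.0937
finger_force: 0.0
```

Request:
play_rows --translation '[[0, 0, 0], [0, 0, 0], [0, 0, 0], [0, 0, 0], [0, 0, 0], [0, 0, 0], [0, 0, 0], [0, 0, 0]]' --twist '[[0, 0, 0], [0, 0, 0], [0, 0, 0], [0, 0, 0], [0, 0, 0], [0, 0, 0], [0, 0, 0], [0, 0, 0]]' --gripper '[0, -1, -1, -1, -1, -1, -1, -1]'

```text
time: 4.7
tool_pos: [0.6472, 0.2333, 0.2112]
ee_rot: [-3.141, -0.001, 0.211]
wrist_force: [-0.2, 1.2, 3.2]
width: 0.0555
finger_force: 30.0
```

Request:
play_rows --translation '[[0, 0, -0.5], [0, 0, -0.9], [0, 0, -0.9], [0, 0, -0.7], [0, 0, 0], [0, 0, 0], [0, 0, 0], [0, 0, 0]]' --twist '[[0, 0, 0], [0, 0, 0], [0, 0, -0.9], [0, 0, -0.9], [0, 0, -0.9], [0, 0, -0.9], [0, 0, -0.9], [0, 0, -0.9]]' --gripper '[-1, -1, -1, -1, -1, -1, -1, -1]'

```text
time: 5.5
tool_pos: [0.647, 0.2326, 0.3289]
ee_rot: [-3.141, 0.003, 0.754]
wrist_force: [-0.6, -0.4, -1.7]
width: 0.0558
finger_force: 30.0
```

Request:
play_rows --translation '[[0, 0, 0], [0, 0, 0], [0, 0, 0], [0, 0, 0], [0, 0, 0], [0, 0, 0], [0, 0, 0], [0, 0, 0]]' --twist '[[0, 0, -0.9], [0, 0, -0.9], [0, 0, -0.9], [0, 0, -0.9], [0, 0, -0.9], [0, 0, -0.9], [0, 0, -0.9], [0, 0, -0.8]]' --gripper '[-1, -1, -1, -1, -1, -1, -1, -1]'

```text
time: 6.3
tool_pos: [0.647, 0.2326, 0.3288]
ee_rot: [-3.139, 0.002, 1.464]
wrist_force: [0.2, -0.2, -2.6]
width: 0.0556
finger_force: 30.0
```

```bash
python3 -c "
from h import *
go(.5625,-.2091,1.4633,.014)"
```

```text
t 6.3 turn 0.01 x -11.21 y -0.92 z 2.89 tipz 0.1298 rp [-3.139e+00  2.000e-03]
```

Request:
play_rows --translation '[[-0.93, -0.08, 0], [-0.93, -0.08, 0], [-0.93, -0.08, 0], [-0.93, -0.08, 0], [-0.93, -0.08, 0], [-0.93, -0.08, 0], [-0.93, -0.08, 0], [-0.93, -0.08, 0]]' --twist '[[0, 0, 0], [0, 0, 0], [0, 0, 0], [0, 0, 0], [0, 0, 0], [0, 0, 0], [0, 0, 0], [0, 0, 0]]' --gripper '[-1, -1, -1, -1, -1, -1, -1, -1]'

```text
time: 7.1
tool_pos: [0.5882, -0.0617, 0.3292]
ee_rot: [-3.139, 0.001, 1.461]
wrist_force: [0.8, -1.1, -1.8]
width: 0.0559
finger_force: 30.0
```

Request:
play_rows --translation '[[-0.93, -0.07, 0], [-0.93, -0.07, 0], [-0.93, -0.07, 0], [-0.98, -0.07, 0], [0, 0, 0], [0, 0, 0]]' --twist '[[0, 0, 0], [0, 0, 0], [0, 0, 0], [0, 0, 0], [0, 0, 0], [0, 0, 0]]' --gripper '[-1, -1, -1, -1, -1, -1]'

```text
time: 7.7
tool_pos: [0.5608, -0.2097, 0.3293]
ee_rot: [-3.139, -0.001, 1.458]
wrist_force: [-0.5, 0.4, -1.8]
width: 0.0556
finger_force: 30.0
```

```bash
python3 -c "
from h import *
go(.5625,-.2091,1.4633,.011)
im=robot.snapshot('wrist');m=robot.camera_model('wrist')
cv2.imwrite('pics/w2.png',im[:,:,::-1])"
```

```text
t 7.7 turn -0.05 x 0.02 y 0.04 z 2.98 tipz 0.1303 rp [-3.139e+00 -1.000e-03]
```

View pics/w2.png

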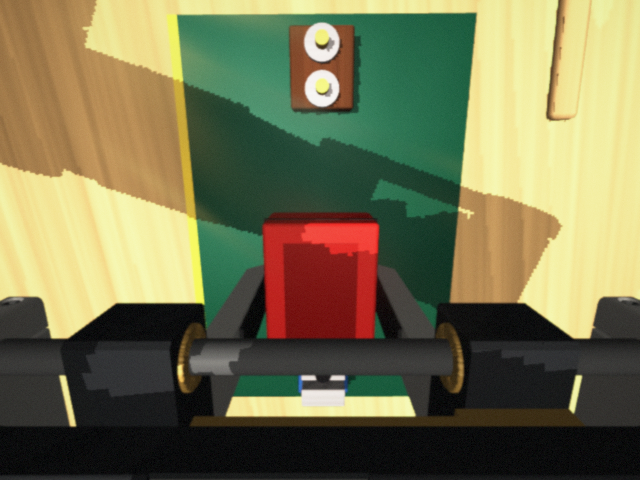

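The wrist view shows the held case above the mat. The mat's far corners are at (177,15) and (476,13), the stand is at (322,67) and the clamp at (323,388).

```bash
python3 -c "
from h import *
im=cv2.imread('pics/w2.png')[:,:,::-1].copy();m=robot.camera_model('wrist')
hsv=cv2.cvtColor(im,cv2.COLOR_RGB2HSV).astype(int);h,s,v=hsv[...,0],hsv[...,1],hsv[...,2]
g=(h>60)&(h<95)&(s>100)
for r in (25,60,110,200,397,392):
  q=np.flatnonzero(g[r]); print(r,q.min(),q.max())
for c in (190,250,380,470): q=np.flatnonzero(g[:,c]); print('c',c,q.min(),q.max())
for p in [(.5625,-.2091,-.1075)]:
  print(np.round(proj(box('mat',p,0),m)[1::2],1))
R=cv2.Rodrigues(m['rvec'])[0];C=-R.T@m['tvec'].ravel()
def back(u,v,z):
  d=R.T@np.linalg.inv(m['camera_matrix'])@[u,v,1.]; return (C+d*(z-C[2])/d[2])[:2]
for u,v in[(177,14),(476.5,13)]: print(back(u,v,.004))
"
```

```text
25 179 474
60 211 470
110 209 466
200 198 457
397 187 461
392 234 432
c 190 16 397
c 250 25 395
c 380 14 444
c 470 14 435
[[204.4 395.8]
 [166.1  13.3]
 [439.5 395.3]
 [476.2  12. ]]
[ 0.46619127 -0.01818827]
[ 0.70633864 -0.04426026]
```

```bash
python3 -c "
from h import *
im=cv2.imread('pics/w2.png')[:,:,::-1].copy();m=robot.camera_model('wrist')
# only far lid edge visible: compare predicted corners with picture
for d in(-.003,0,.003):
  p=(.5608+d*np.cos(1.458),-.2097+d*np.sin(1.458),1.458); print(d,np.round(proj(box('case',p,.122),m),1).tolist()[4:])
"
```

```text
-0.003 [[368.6, 217.9], [378.0, 230.4], [270.2, 217.7], [260.4, 230.1]]
0 [[368.8, 212.7], [378.3, 224.2], [270.0, 212.5], [260.2, 224.0]]
0.003 [[369.0, 207.5], [378.5, 218.0], [269.8, 207.2], [259.9, 217.7]]
```

Request:
play_rows --translation '[[0, 0.04, 0.8], [0, 0, 0.8], [0, 0, 0.7], [0, 0, 0.4], [0, 0, 0.2], [0, 0, 0], [0, 0, 0]]' --twist '[[0, 0, -0.05], [0, 0, 0], [0, 0, 0], [0, 0, 0], [0, 0, 0], [0, 0, 0], [0, 0, 0]]' --gripper '[-1, -1, -1, -1, -1, -1, -1]'

```text
time: 8.45
tool_pos: [0.5635, -0.2084, 0.2157]
ee_rot: [3.14, 0.001, 1.467]
wrist_force: [0.2, -0.6, -2.3]
width: 0.056
finger_force: 30.0
```

```bash
python3 -c "
from h import *
go(.5625,-.2091,1.4633,.0122);print(robot.get_obs()['wrist_force'])"
```

```text
t 8.45 turn 0.04 x -0.02 y -0.02 z 0.11 tipz 0.0167 rp [3.14e+00 1.00e-03]
[ 0.18360719 -0.55009694 -2.34103904]
```

Lower the last 3.5 mm, release, rise and look.

Request:
play_rows --translation '[[-0.03, -0.02, 0.1], [0, 0, 0], [0, 0, 0], [0, 0, 0], [0, 0, 0], [0, 0, 0], [0, 0, 0], [0, 0, 0]]' --twist '[[0, 0, 0.03], [0, 0, 0], [0, 0, 0], [0, 0, 0], [0, 0, 0], [0, 0, 0], [0, 0, 0], [0, 0, 0]]' --gripper '[-1, -1, -1, 0.6, 0.6, 0.6, 0.6, 0.6]'

```text
time: 9.25
tool_pos: [0.562, -0.21, 0.2109]
ee_rot: [3.141, 0.0, 1.463]
wrist_force: [-0.6, -0.4, 0.8]
width: 0.0752
finger_force: 0.0
```

Request:
play_rows --translation '[[0, 0, -0.4], [0, 0, -0.9], [-0.3, 0, -0.9], [-0.9, 0, -0.9], [-0.8, 0, -0.9], [0, 0, -0.5], [0, 0, 0], [0, 0, 0]]' --twist '[[0, 0, 0], [0, 0, 0], [0, 0, 0], [0, 0, 0], [0, 0, 0], [0, 0, 0], [0, 0, 0], [0, 0, 0]]' --gripper '[0.6, 0.6, 1, 1, 1, 1, 1, 1]'

```text
time: 10.05
tool_pos: [0.5534, -0.2887, 0.3895]
ee_rot: [-3.141, -0.0, 1.463]
wrist_force: [0.7, 0.5, -0.7]
width: 0.0941
finger_force: 0.0
```

```bash
python3 -c "
from h import *
im=robot.snapshot('wrist');m=robot.camera_model('wrist')
t=robot.snapshot('top');mt=robot.camera_model('top')
p=(.5625,-.2091,1.4633)
print(fit(im,'case',p,m,k=2),fit(t,'case',p,mt,pad=10))
print('goal',p);go(.503,.238,0,.2)
cv2.imwrite('pics/t2.png',t[:,:,::-1]);cv2.imwrite('pics/w3.png',im[:,:,::-1])"
```

```text
(array([ 0.56235019, -0.21043945,  1.46078898]), np.float64(0.013543788187372709)) (array([ 0.564663  , -0.21031868,  1.44847553]), np.float64(0.04430957974419212))
goal (0.5625, -0.2091, 1.4633)
t 10.15 turn 14.64 x -1.26 y -13.15 z -0.29 tipz 0.1886 rp [-3.138e+00 -2.000e-03]
```

View pics/w3.png

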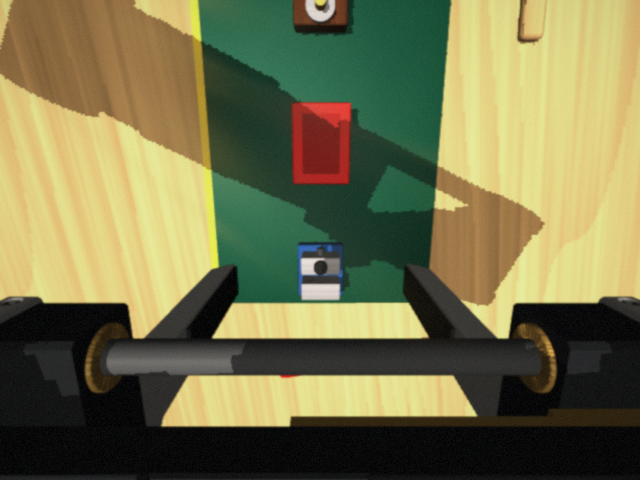

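The red case sits at (322,143), square on the green mat between the stand (320,10) and the clamp (321,271), within about 1 mm of the goal. Next is the padlock.

Request:
play_rows --translation '[[0, 0, 0], [0, 0, 0], [0, 0, 0], [0, 0, 0], [0, 0, 0], [0, 0, 0], [0, 0, 0], [0, 0, 0]]' --twist '[[0, 0, 0.92], [0, 0, 0.92], [0, 0, 0.92], [0, 0, 0.92], [0, 0, 0.92], [0, 0, 0.92], [0, 0, 0.92], [0, 0, 0.92]]' --gripper '[1, 1, 1, 1, 1, 1, 1, 1]'

```text
time: 10.95
tool_pos: [0.5535, -0.288, 0.3874]
ee_rot: [-3.137, 0.001, 0.724]
wrist_force: [0.2, -0.2, -0.3]
width: 0.0938
finger_force: 0.0
```

Request:
play_rows --translation '[[0, 0, 0], [0, 0, 0], [0, 0, 0], [0, 0, 0], [0, 0, 0], [0, 0, 0], [0, 0, 0], [0, 0, 0]]' --twist '[[0, 0, 0.92], [0, 0, 0.92], [0, 0, 0.92], [0, 0, 0.92], [0, 0, 0.92], [0, 0, 0.92], [0, 0, 0.92], [0, 0, 0.82]]' --gripper '[1, 1, 1, 1, 1, 1, 1, 1]'

```text
time: 11.75
tool_pos: [0.5535, -0.288, 0.3874]
ee_rot: [-3.139, 0.004, -0.002]
wrist_force: [-0.2, -0.2, 0.2]
width: 0.094
finger_force: 0.0
```

Request:
play_rows --translation '[[-0.1, -0.94, 0], [-0.1, -0.94, 0], [-0.1, -0.94, 0], [-0.1, -0.94, 0], [-0.1, -0.94, 0], [-0.1, -0.94, 0], [-0.1, -0.94, 0], [-0.1, -0.94, 0]]' --twist '[[0, 0, 0], [0, 0, 0], [0, 0, 0], [0, 0, 0], [0, 0, 0], [0, 0, 0], [0, 0, 0], [0, 0, 0]]' --gripper '[1, 1, 1, 1, 1, 1, 1, 1]'

```text
time: 12.55
tool_pos: [0.5203, 0.0141, 0.3878]
ee_rot: [-3.141, 0.004, 0.002]
wrist_force: [0.6, 0.4, -0.2]
width: 0.0938
finger_force: 0.0
```

Request:
play_rows --translation '[[-0.15, -0.94, 0], [-0.15, -0.94, 0], [-0.15, -0.94, 0], [-0.15, -0.94, 0], [-0.15, -0.94, 0], [-0.15, -0.94, 0], [0, 0, 0], [0, 0, 0]]' --twist '[[0, 0, 0], [0, 0, 0], [0, 0, 0], [0, 0, 0], [0, 0, 0], [0, 0, 0], [0, 0, 0], [0, 0, 0]]' --gripper '[1, 1, 1, 1, 1, 1, 1, 1]'

```text
time: 13.35
tool_pos: [0.4843, 0.2383, 0.388]
ee_rot: [3.14, 0.003, 0.004]
wrist_force: [-0.6, 0.5, 0.5]
width: 0.0942
finger_force: 0.0
```

```bash
cat >> h.py <<'E'
S["block"]=(.042,.045,.022,.004)
def brass(im):
    H=cv2.cvtColor(im,cv2.COLOR_RGB2HSV).astype(int); return (H[...,0]>18)&(H[...,0]<36)&(H[...,1]>130)
E
python3 -c "
from h import *
im=robot.snapshot('wrist');m=robot.camera_model('wrist')
print(fit(im,'block',(.49,.238,0),m,pad=12,k=3,M=brass(im)));go(.49,.238,0,.012)
cv2.imwrite('pics/w4.png',im[:,:,::-1])"
```

```text
(array([ 0.49688032,  0.23571803, -0.01484385]), np.float64(0.6865611856599239))
t 13.4 turn 0.02 x 0.13 y -0.01 z 4.44 tipz 0.1895 rp [3.14e+00 2.00e-03]
```

View pics/w4.png

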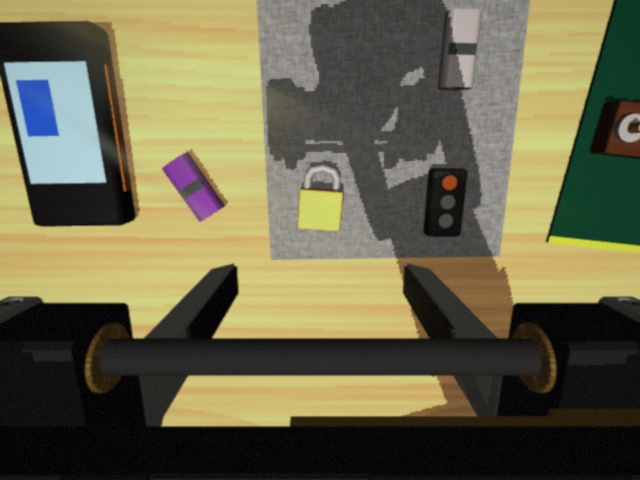

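The padlock block spans (299–343, 188–232) with the shackle beyond it. I refit with the mask restricted to that region.

```bash
python3 -c "
from h import *
im=cv2.imread('pics/w4.png')[:,:,::-1].copy();m=robot.camera_model('wrist')
M=brass(im)
K=np.zeros_like(M);K[178:245,285:360]=1
p,f=fit(im,'block',(.495,.238,0),m,pad=12,k=4,M=M&K);print(p,f);go(p[0],p[1],p[2],.011)
H=cv2.cvtColor(im,cv2.COLOR_RGB2HSV)[120:250,240:380];print(H[95,80],H[15,15])
cv2.polylines(im,[np.int32(cv2.convexHull(np.float32(proj(box('block',p),m))))],1,(255,0,0))
cv2.imwrite('pics/w4f.png',cv2.resize(im[120:250,240:380],None,fx=4,fy=4)[:,:,::-1])"
```

```text
[ 0.49616792  0.23697671 -0.09707307] 0.6832056769542689
t 13.4 turn 0.99 x 0.29 y -0.02 z 4.46 tipz 0.1895 rp [3.14e+00 2.00e-03]
[ 31 130 214] [ 32  94 214]
```

View pics/w4f.png

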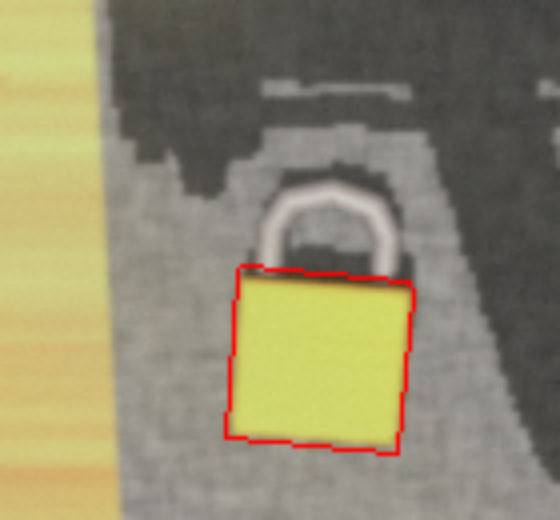

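The overlay fits the brass block closely. Descend and grip.

Request:
play_rows --translation '[[0, 0, 0.4], [0, 0, 0.8], [0.29, -0.02, 0.8], [0, 0, 0.8], [0, 0, 0.8], [0, 0, 0.5], [0, 0, 0.35], [0, 0, 0]]' --twist '[[0, 0, 0.5], [0, 0, 0.5], [0, 0, 0], [0, 0, 0], [0, 0, 0], [0, 0, 0], [0, 0, 0], [0, 0, 0]]' --gripper '[1, 1, 1, 1, 1, 1, 1, 1]'

```text
time: 14.2
tool_pos: [0.496, 0.2357, 0.2095]
ee_rot: [3.139, 0.005, -0.101]
wrist_force: [-0.1, 0.0, -0.4]
width: 0.0936
finger_force: 0.0
```

Request:
play_rows --translation '[[0, 0, 0], [0, 0, 0], [0, 0, 0], [0, 0, 0], [0, 0, 0], [0, 0, 0], [0, 0, 0], [0, 0, 0]]' --twist '[[0, 0, 0], [0, 0, 0], [0, 0, 0], [0, 0, 0], [0, 0, 0], [0, 0, 0], [0, 0, 0], [0, 0, 0]]' --gripper '[0, -1, -1, -1, -1, -1, -1, -1]'

```text
time: 15.0
tool_pos: [0.4967, 0.2373, 0.2122]
ee_rot: [-3.141, -0.0, -0.099]
wrist_force: [0.2, 0.9, 0.8]
width: 0.0442
finger_force: 29.9
```

Request:
play_rows --translation '[[0, 0, -0.5], [0, 0, -0.9], [0, 0, -0.9], [0, 0, -0.9], [0, 0, -0.2], [0, 0, 0], [0, 0, 0], [0, 0, 0]]' --twist '[[0, 0, 0], [0, 0, 0], [0, 0, -0.9], [0, 0, -0.9], [0, 0, -0.9], [0, 0, -0.9], [0, 0, -0.9], [0, 0, -0.9]]' --gripper '[-1, -1, -1, -1, -1, -1, -1, -1]'

```text
time: 15.8
tool_pos: [0.4964, 0.237, 0.3471]
ee_rot: [3.141, 0.002, 0.444]
wrist_force: [0.4, 0.3, -1.9]
width: 0.045
finger_force: 29.9
```

Request:
play_rows --translation '[[0, 0, 0], [0, 0, 0], [0, 0, 0], [0, 0, 0], [0, 0, 0], [0, 0, 0], [0, 0, 0], [0, 0, 0]]' --twist '[[0, 0, -0.9], [0, 0, -0.9], [0, 0, -0.9], [0, 0, -0.9], [0, 0, -0.9], [0, 0, -0.9], [0, 0, -0.9], [0, 0, -0.9]]' --gripper '[-1, -1, -1, -1, -1, -1, -1, -1]'

```text
time: 16.6
tool_pos: [0.4964, 0.237, 0.3469]
ee_rot: [-3.14, 0.002, 1.165]
wrist_force: [-0.4, -0.7, -2.8]
width: 0.0448
finger_force: 29.9
```

```bash
python3 -c "
from h import *
im=robot.snapshot('wrist');m=robot.camera_model('wrist')
cv2.imwrite('pics/w5.png',im[:,:,::-1])
a=1.4611; go(.5624-.013*np.cos(a),-.2104-.013*np.sin(a),a,.05)"
```

```text
t 16.65 turn -2.94 x -11.26 y 2.86 z 2.45 tipz 0.1479 rp [-3.14e+00  2.00e-03]
```

View pics/w5.png

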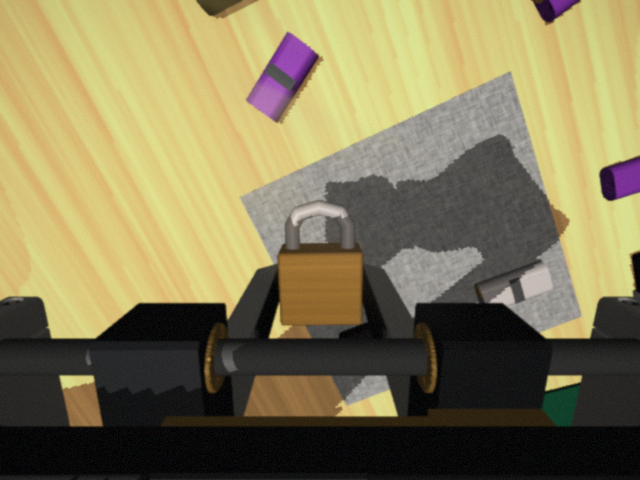

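```bash
python3 -c "
from h import *
m=robot.camera_model('wrist');o=robot.get_obs();t=o['tool_pos'];a=o['ee_rot'][2];zb=t[2]-.2122+.004
im=cv2.imread('pics/w5.png');print(im[236:258,320].tolist());print(im[318:332,320].tolist())
for d in(-.003,0,.003):
  p=(t[0]+d*np.cos(a),t[1]+d*np.sin(a),a); q=proj(box('block',p,zb),m);print(d,np.round(q,1).tolist())
"
```

```text
[[146, 153, 156], [138, 144, 148], [139, 145, 149], [143, 150, 155], [142, 149, 153], [135, 140, 144], [123, 131, 135], [74, 85, 95], [42, 61, 72], [32, 52, 68], [38, 55, 71], [33, 51, 67], [32, 53, 70], [33, 54, 70], [33, 53, 67], [32, 54, 69], [34, 61, 82], [40, 78, 108], [48, 94, 129], [49, 101, 141], [50, 107, 149], [54, 112, 155]]
[[50, 107, 148], [45, 103, 144], [47, 105, 145], [43, 99, 140], [43, 98, 140], [42, 96, 135], [47, 88, 118], [64, 82, 97], [76, 81, 85], [79, 82, 82], [79, 80, 85], [78, 81, 83], [81, 84, 84], [75, 77, 78]]
-0.003 [[356.2, 310.3], [360.4, 328.5], [282.7, 310.3], [278.3, 328.6], [358.1, 244.1], [362.7, 255.3], [280.7, 244.1], [275.9, 255.3]]
0 [[356.4, 305.8], [360.5, 323.6], [282.6, 305.8], [278.2, 323.6], [358.2, 239.1], [362.9, 249.7], [280.6, 239.1], [275.7, 249.7]]
0.003 [[356.5, 301.2], [360.7, 318.6], [282.4, 301.2], [278.0, 318.6], [358.4, 234.0], [363.1, 244.1], [280.4, 234.1], [275.5, 244.1]]
```

Request:
play_rows --translation '[[0, 0, 0], [0, 0, 0], [0, 0, 0], [0, 0, 0], [-0.93, 0.24, 0], [-0.93, 0.24, 0], [-0.93, 0.24, 0], [-0.93, 0.24, 0]]' --twist '[[0, 0, -0.73], [0, 0, -0.73], [0, 0, -0.73], [0, 0, -0.74], [0, 0, 0], [0, 0, 0], [0, 0, 0], [0, 0, 0]]' --gripper '[-1, -1, -1, -1, -1, -1, -1, -1]'

```text
time: 17.45
tool_pos: [0.5172, 0.0835, 0.3473]
ee_rot: [-3.14, 0.001, 1.453]
wrist_force: [1.1, -0.5, -1.5]
width: 0.0444
finger_force: 29.9
```

Request:
play_rows --translation '[[-0.94, 0.24, 0], [-0.94, 0.24, 0], [-0.94, 0.24, 0], [-0.94, 0.24, 0], [-0.94, 0.24, 0], [-0.94, 0.24, 0], [-0.94, 0.24, 0], [-0.93, 0.24, 0]]' --twist '[[0, 0, 0], [0, 0, 0], [0, 0, 0], [0, 0, 0], [0, 0, 0], [0, 0, 0], [0, 0, 0], [0, 0, 0]]' --gripper '[-1, -1, -1, -1, -1, -1, -1, -1]'

```text
time: 18.25
tool_pos: [0.5584, -0.2241, 0.3472]
ee_rot: [-3.14, -0.0, 1.452]
wrist_force: [0.5, 0.5, -2.5]
width: 0.0447
finger_force: 29.9
```

Request:
play_rows --translation '[[0, 0, 0.6], [0, 0, 0.8], [0, 0, 0.6], [0, 0, 0.3], [0, 0, 0], [0, 0, 0]]' --twist '[[0, 0, 0], [0, 0, 0], [0, 0, 0], [0, 0, 0], [0, 0, 0], [0, 0, 0]]' --gripper '[-1, -1, -1, -1, -1, -1]'

```text
time: 18.85
tool_pos: [0.5589, -0.2225, 0.2568]
ee_rot: [3.141, 0.001, 1.454]
wrist_force: [0.2, 0.4, -2.3]
width: 0.0446
finger_force: 29.9
```

```bash
python3 -c "
from h import *
a=1.4611; go(.5624-.0117*np.cos(a),-.2104-.0117*np.sin(a),a,.0452);print(robot.get_obs()['wrist_force'])"
```

```text
t 18.85 turn -0.08 x 0.02 y 0.05 z 0.32 tipz 0.0578 rp [3.141e+00 1.000e-03]
[ 0.18104288  0.42073166 -2.25655278]
```

Request:
play_rows --translation '[[0.02, 0.05, 0.2], [0, 0, 0.1], [0, 0, 0], [0, 0, 0], [0, 0, 0]]' --twist '[[0, 0, -0.08], [0, 0, 0], [0, 0, 0], [0, 0, 0], [0, 0, 0]]' --gripper '[-1, -1, -1, -1, -1]'

```text
time: 19.35
tool_pos: [0.5607, -0.2219, 0.2442]
ee_rot: [3.141, 0.0, 1.462]
wrist_force: [0.5, 0.1, -3.2]
width: 0.0449
finger_force: 29.9
```

```bash
python3 -c "
from h import *
a=1.4611; go(.5624-.0117*np.cos(a),-.2104-.0117*np.sin(a),a,.0452);print(robot.get_obs()['wrist_force'])"
```

```text
t 19.35 turn 0.01 x -0.0 y 0.01 z 0.0 tipz 0.0452 rp [3.141 0.   ]
[ 0.4785919   0.11198599 -3.1960306 ]
```

Request:
play_rows --translation '[[0, 0, 0.02], [0, 0, 0], [0, 0, 0], [0, 0, 0], [0, 0, 0], [0, 0, 0], [0, 0, 0]]' --twist '[[0, 0, 0], [0, 0, 0], [0, 0, 0], [0, 0, 0], [0, 0, 0], [0, 0, 0], [0, 0, 0]]' --gripper '[-1, -1, 0.4, 0.4, 0.4, 0.4, 0.4]'

```text
time: 20.05
tool_pos: [0.5607, -0.222, 0.2431]
ee_rot: [3.142, 0.0, 1.462]
wrist_force: [-0.8, 0.2, -0.3]
width: 0.0662
finger_force: 0.0
```

Request:
play_rows --translation '[[0, 0, -0.4], [0, 0, -0.9], [-0.3, 0, -0.9], [-0.5, 0, -0.9], [-0.5, 0, -0.6], [0, 0, 0], [0, 0, 0]]' --twist '[[0, 0, 0], [0, 0, 0], [0, 0, 0], [0, 0, 0], [0, 0, 0], [0, 0, 0], [0, 0, 0]]' --gripper '[0.4, 0.4, 1, 1, 1, 1, 1]'

```text
time: 20.75
tool_pos: [0.555, -0.2735, 0.3906]
ee_rot: [-3.141, -0.001, 1.461]
wrist_force: [0.0, 0.4, -0.7]
width: 0.094
finger_force: 0.0
```

```bash
python3 -c "
from h import *
im=robot.snapshot('wrist');m=robot.camera_model('wrist')
cv2.imwrite('pics/w6.png',im[:,:,::-1]);go(.648,.103,0,.15)
print(fit(im,'case',(.5624,-.2104,1.461),m,k=2))"
```

```text
t 20.8 turn 14.62 x 2.33 y -9.4 z 1.01 tipz 0.1902 rp [-3.139e+00 -2.000e-03]
(array([ 0.56214072, -0.21043451,  1.46003672]), np.float64(0.021557341442224154))
```

View pics/w6.png

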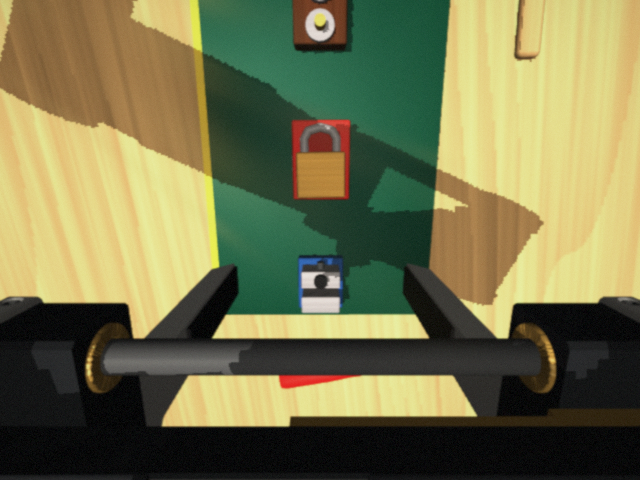

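The padlock lies on the case at (321,160). I check its centring numerically and then go on to the cylinder.

```bash
python3 -c "
from h import *
im=cv2.imread('pics/w6.png')[:,:,::-1].copy();m=robot.camera_model('wrist')
H=cv2.cvtColor(im,cv2.COLOR_RGB2HSV).astype(int);M=(H[...,0]>11)&(H[...,0]<36)&(H[...,1]>80)
K=np.zeros_like(M);K[148:202,290:352]=1
p,f=fit(im,'block',(.5612,-.2233,1.461),m,.036,pad=12,k=4,M=M&K);print(p,f)
c=p[:2]+.013*np.array([np.cos(p[2]),np.sin(p[2])])-[.5623,-.2104];print('off',c)"
```

```text
[ 0.56059936 -0.22198952  1.46784579] 0.032882280877603295
off [-0.00036465  0.00134165]
```

Request:
play_rows --translation '[[0, 0, 0], [0, 0, 0], [0, 0, 0], [0, 0, 0], [0, 0, 0], [0, 0, 0], [0, 0, 0], [0, 0, 0]]' --twist '[[0, 0, 0.92], [0, 0, 0.92], [0, 0, 0.92], [0, 0, 0.92], [0, 0, 0.92], [0, 0, 0.92], [0, 0, 0.92], [0, 0, 0.92]]' --gripper '[1, 1, 1, 1, 1, 1, 1, 1]'

```text
time: 21.6
tool_pos: [0.5551, -0.2722, 0.3879]
ee_rot: [-3.136, 0.001, 0.724]
wrist_force: [0.7, -0.6, -1.0]
width: 0.0938
finger_force: 0.0
```

Request:
play_rows --translation '[[0, 0, 0], [0, 0, 0], [0, 0, 0], [0, 0, 0], [0, 0, 0], [0, 0, 0], [0, 0, 0], [0, 0, 0]]' --twist '[[0, 0, 0.92], [0, 0, 0.92], [0, 0, 0.92], [0, 0, 0.92], [0, 0, 0.92], [0, 0, 0.92], [0, 0, 0.92], [0, 0, 0.82]]' --gripper '[1, 1, 1, 1, 1, 1, 1, 1]'

```text
time: 22.4
tool_pos: [0.5551, -0.2722, 0.388]
ee_rot: [-3.138, 0.005, -0.002]
wrist_force: [0.7, -0.4, -0.1]
width: 0.0938
finger_force: 0.0
```

Request:
play_rows --translation '[[0.1, -0.94, 0], [0.1, -0.94, 0], [0.1, -0.94, 0], [0.1, -0.94, 0], [0.1, -0.94, 0], [0.1, -0.94, 0], [0.1, -0.94, 0], [0.1, -0.94, 0]]' --twist '[[0, 0, 0], [0, 0, 0], [0, 0, 0], [0, 0, 0], [0, 0, 0], [0, 0, 0], [0, 0, 0], [0, 0, 0]]' --gripper '[1, 1, 1, 1, 1, 1, 1, 1]'

```text
time: 23.2
tool_pos: [0.5864, 0.0299, 0.3882]
ee_rot: [-3.141, 0.005, 0.001]
wrist_force: [0.2, 0.4, 0.2]
width: 0.0941
finger_force: 0.0
```

Request:
play_rows --translation '[[0.6, -0.94, 0], [0.6, -0.94, 0], [0, 0, 0], [0, 0, 0]]' --twist '[[0, 0, 0], [0, 0, 0], [0, 0, 0], [0, 0, 0]]' --gripper '[1, 1, 1, 1]'

```text
time: 23.6
tool_pos: [0.6348, 0.1041, 0.3878]
ee_rot: [3.141, 0.006, 0.003]
wrist_force: [0.1, -0.5, 0.4]
width: 0.0943
finger_force: 0.0
```

```bash
python3 -c "
from h import *
im=robot.snapshot('wrist');m=robot.camera_model('wrist')
cv2.imwrite('pics/w7.png',im[:,:,::-1]);go(.648,.103,0,.012)
print(np.round(proj(box('cylinder',(.648,.103,0)),m)).tolist())"
```

```text
t 23.65 turn 0.01 x 0.34 y -0.0 z 4.44 tipz 0.1898 rp [3.141 0.004]
[[334.0, 235.0], [335.0, 239.0], [305.0, 235.0], [304.0, 239.0], [335.0, 175.0], [336.0, 176.0], [304.0, 175.0], [303.0, 176.0]]
```

View pics/w7.png

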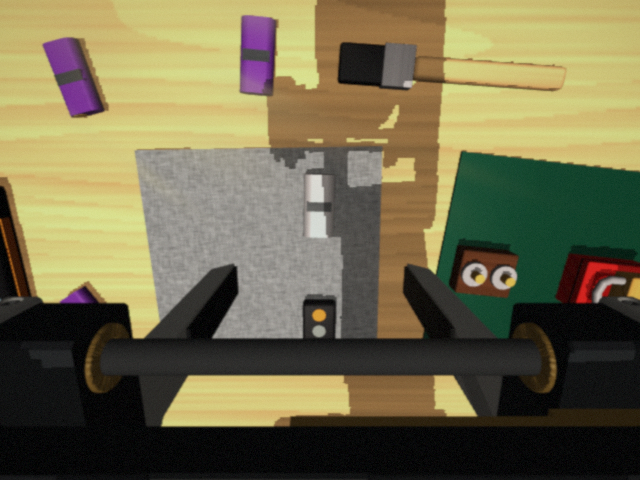

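The steel cylinder is at (319,205), upright in the view. Fit it.

```bash
python3 -c "
from h import *
im=cv2.imread('pics/w7.png')[:,:,::-1].copy();m=robot.camera_model('wrist')
g=cv2.GaussianBlur(im,(3,3),0).min(2);M=g>175
K=np.zeros_like(M);K[165:245,295:343]=1;M=M&K
M[202:212,305:334]|=True
p,f=fit(im,'cylinder',(.648,.103,0),m,pad=8,k=4,M=M);print(p,f);go(*p,.011)
cv2.polylines(im,[np.int32(cv2.convexHull(np.float32(proj(box('cylinder',p),m))))],1,(255,0,0))
cv2.imwrite('pics/w7f.png',cv2.resize(im[150:260,260:380],None,fx=4,fy=4)[:,:,::-1])"
```

```text
[0.64840921 0.10366872 0.0021239 ] 0.40792672338947733
t 23.65 turn -0.01 x 0.35 y -0.02 z 4.47 tipz 0.1898 rp [3.141 0.004]
```

View pics/w7f.png

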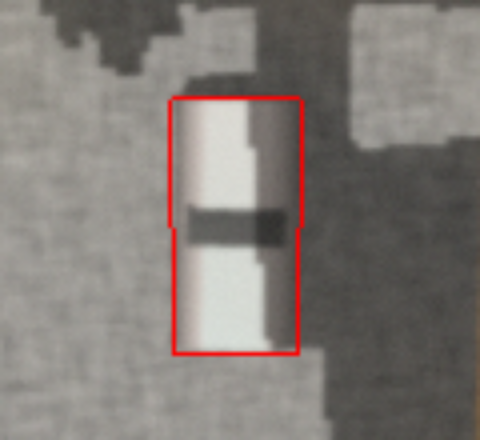

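Close fit. Grip the cylinder, lift it and carry it to its place.

Request:
play_rows --translation '[[0.35, -0.02, 0.4], [0, 0, 0.8], [0, 0, 0.8], [0, 0, 0.8], [0, 0, 0.8], [0, 0, 0.5], [0, 0, 0.3], [0, 0, 0.1]]' --twist '[[0, 0, 0], [0, 0, 0], [0, 0, 0], [0, 0, 0], [0, 0, 0], [0, 0, 0], [0, 0, 0], [0, 0, 0]]' --gripper '[1, 1, 1, 1, 1, 1, 1, 1]'

```text
time: 24.45
tool_pos: [0.6482, 0.1021, 0.2096]
ee_rot: [3.141, 0.003, -0.002]
wrist_force: [-0.7, 0.1, -0.6]
width: 0.0938
finger_force: 0.0
```

Request:
play_rows --translation '[[0, 0, 0], [0, 0, 0], [0, 0, 0], [0, 0, 0], [0, 0, 0], [0, 0, 0], [0, 0, 0], [0, 0, 0]]' --twist '[[0, 0, 0], [0, 0, 0], [0, 0, 0], [0, 0, 0], [0, 0, 0], [0, 0, 0], [0, 0, 0], [0, 0, 0]]' --gripper '[0, -1, -1, -1, -1, -1, -1, -1]'

```text
time: 25.25
tool_pos: [0.6491, 0.1034, 0.2112]
ee_rot: [-3.141, 0.0, -0.0]
wrist_force: [0.3, 0.7, -0.1]
width: 0.0333
finger_force: 0.5
```

Request:
play_rows --translation '[[0, 0, 0], [0, 0, -0.5], [0, 0, -0.9], [0, 0, -0.9], [0, 0, -0.7], [0, 0, 0], [0, 0, 0], [0, 0, 0]]' --twist '[[0, 0, 0], [0, 0, 0], [0, 0, 0], [0, 0, 0.5], [0, 0, 0.6], [0, 0, 0], [0, 0, 0], [0, 0, 0]]' --gripper '[-1, -1, -1, -1, -1, -1, -1, -1]'

```text
time: 26.05
tool_pos: [0.6486, 0.1031, 0.3279]
ee_rot: [3.14, 0.005, -0.109]
wrist_force: [0.2, -0.4, -2.3]
width: 0.0324
finger_force: 30.0
```

```bash
python3 -c "
from h import *
im=robot.snapshot('wrist');m=robot.camera_model('wrist')
cv2.imwrite('pics/w8.png',im[:,:,::-1]);go(.6528,-.2203,-.1085,.02)
o=robot.get_obs();t=o['tool_pos'];a=o['ee_rot'][2]
for d in(-.003,0,.003): print(d,np.round(proj(box('cylinder',(t[0]+d*np.cos(a),t[1]+d*np.sin(a),a),t[2]-.2035),m)).tolist())"
```

```text
t 26.1 turn -0.01 x 0.98 y 8.03 z 2.72 tipz 0.1287 rp [3.14  0.006]
-0.003 [[347.0, 332.0], [349.0, 347.0], [293.0, 332.0], [290.0, 348.0], [349.0, 225.0], [352.0, 232.0], [290.0, 225.0], [287.0, 232.0]]
0 [[347.0, 327.0], [349.0, 343.0], [292.0, 327.0], [290.0, 343.0], [349.0, 220.0], [352.0, 227.0], [290.0, 220.0], [287.0, 227.0]]
0.003 [[347.0, 323.0], [350.0, 338.0], [292.0, 323.0], [290.0, 338.0], [349.0, 215.0], [352.0, 221.0], [290.0, 215.0], [287.0, 221.0]]
```

View pics/w8.png

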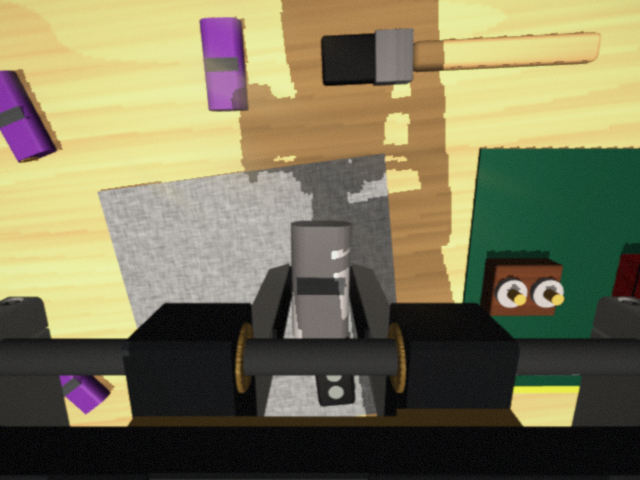

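The cylinder is held centrally, with its far end at row 221 as predicted. Carry it over.

Request:
play_rows --translation '[[0.12, 0.9, 0], [0.12, 0.9, 0], [0.12, 0.9, 0], [0.12, 0.9, 0], [0.12, 0.9, 0], [0.12, 0.9, 0], [0.12, 0.9, 0], [0.14, 0.9, 0]]' --twist '[[0, 0, 0], [0, 0, 0], [0, 0, 0], [0, 0, 0], [0, 0, 0], [0, 0, 0], [0, 0, 0], [0, 0, 0]]' --gripper '[-1, -1, -1, -1, -1, -1, -1, -1]'

```text
time: 26.9
tool_pos: [0.656, -0.1888, 0.3284]
ee_rot: [-3.141, 0.004, -0.11]
wrist_force: [0.4, -0.1, -1.2]
width: 0.032
finger_force: 30.0
```

Request:
play_rows --translation '[[0, 0.83, 0], [0, 0, 0.6], [0, 0, 0.8], [0, 0, 0.7], [0, 0, 0.4], [0, 0, 0.1], [0, 0, 0], [0, 0, 0]]' --twist '[[0, 0, 0], [0, 0, 0], [0, 0, 0], [0, 0, 0], [0, 0, 0], [0, 0, 0], [0, 0, 0], [0, 0, 0]]' --gripper '[-1, -1, -1, -1, -1, -1, -1, -1]'

```text
time: 27.7
tool_pos: [0.6533, -0.2205, 0.229]
ee_rot: [3.141, -0.003, -0.11]
wrist_force: [-0.1, 0.7, -1.2]
width: 0.0317
finger_force: 30.0
```

```bash
python3 -c "
from h import *
go(.6528,-.2203,-.1085,.0122)
print(robot.get_obs()['wrist_force'])"
```

```text
t 27.7 turn -0.01 x -0.01 y -0.0 z 0.44 tipz 0.03 rp [ 3.141e+00 -3.000e-03]
[-0.09322282  0.65071681 -1.201741  ]
```

Request:
play_rows --translation '[[0, 0, 0.3], [0, 0, 0.12], [0, 0, 0], [0, 0, 0]]' --twist '[[0, 0, 0], [0, 0, 0], [0, 0, 0], [0, 0, 0]]' --gripper '[-1, -1, -1, -1]'

```text
time: 28.1
tool_pos: [0.6527, -0.2203, 0.2103]
ee_rot: [-3.141, 0.0, -0.11]
wrist_force: [0.3, 0.7, -2.0]
width: 0.0319
finger_force: 30.0
```

```bash
python3 -c "
from h import *
go(.6528,-.2203,-.1085,.0122)
print(robot.get_obs()['wrist_force'])"
```

```text
t 28.1 turn -0.02 x 0.0 y -0.0 z -0.02 tipz 0.0113 rp [-3.141  0.   ]
[ 0.30483116  0.69820917 -2.01389943]
```

Request:
play_rows --translation '[[0, 0, 0.04], [0, 0, 0], [0, 0, 0]]' --twist '[[0, 0, 0], [0, 0, 0], [0, 0, 0]]' --gripper '[-1, -1, -1]'

```text
time: 28.4
tool_pos: [0.6527, -0.2203, 0.21]
ee_rot: [3.141, -0.0, -0.11]
wrist_force: [-3.2, 1.0, 4.5]
width: 0.0323
finger_force: 30.0
```

Contact (about +6 N). Release, rise straight, look.

Request:
play_rows --translation '[[0, 0, 0], [0, 0, 0], [0, 0, 0], [0, 0, 0], [0, 0, 0], [0, 0, 0]]' --twist '[[0, 0, 0], [0, 0, 0], [0, 0, 0], [0, 0, 0], [0, 0, 0], [0, 0, 0]]' --gripper '[0, 0.2, 0.2, 0.2, 0.2, 0.2]'

```text
time: 29.0
tool_pos: [0.6528, -0.2204, 0.2087]
ee_rot: [3.142, 0.0, -0.11]
wrist_force: [0.1, 0.0, -0.2]
width: 0.0564
finger_force: 0.0
```

Request:
play_rows --translation '[[0, 0, -0.4], [0, 0, -0.9], [0, 0, -0.9], [-0.9, 0, -0.9], [-0.9, 0, -0.9], [-0.5, 0, -0.3], [0, 0, 0], [0, 0, 0]]' --twist '[[0, 0, 0], [0, 0, 0], [0, 0, 0], [0, 0, 0], [0, 0, 0], [0, 0, 0], [0, 0, 0], [0, 0, 0]]' --gripper '[0.2, 0.2, 0.6, 1, 1, 1, 1, 1]'

```text
time: 29.8
tool_pos: [0.5625, -0.2104, 0.3807]
ee_rot: [3.141, -0.002, -0.11]
wrist_force: [-0.3, -0.2, -0.4]
width: 0.0937
finger_force: 0.0
```

```bash
python3 -c "
from h import *
im=robot.snapshot('wrist');m=robot.camera_model('wrist')
cv2.imwrite('pics/w9.png',im[:,:,::-1]);go(.495,.106,0,.012)
print(np.round(proj(box('cylinder',(.6528,-.2203,-.11)),m)).tolist())
print(fit(im,'case',(.5623,-.2104,1.461),m,k=2))"
```

```text
t 29.85 turn -1.1 x -1.7 y -7.91 z 4.2 tipz 0.1801 rp [-3.141  0.   ]
[[336.0, 166.0], [337.0, 167.0], [304.0, 166.0], [303.0, 167.0], [337.0, 98.0], [338.0, 95.0], [303.0, 98.0], [303.0, 95.0]]
(array([ 0.56256833, -0.21051174,  1.4618834 ]), np.float64(0.04793593503270922))
```

View pics/w9.png

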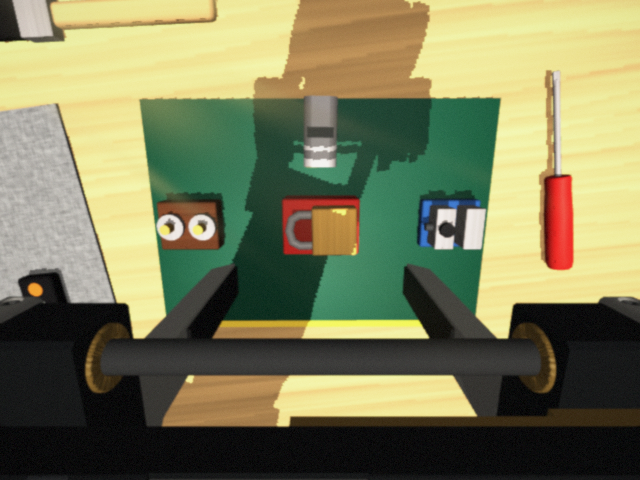

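The layout is right: the cylinder is at (321,131) straight behind the case (321,227), ending at the mat's rear edge. Last is the remote.

Request:
play_rows --translation '[[0, 0, 0], [0, 0, 0], [-0.22, -0.9, 0], [-0.22, -0.9, 0], [-0.22, -0.9, 0], [-0.22, -0.9, 0], [-0.22, -0.9, 0], [-0.22, -0.9, 0]]' --twist '[[0, 0, -0.55], [0, 0, -0.55], [0, 0, 0], [0, 0, 0], [0, 0, 0], [0, 0, 0], [0, 0, 0], [0, 0, 0]]' --gripper '[1, 1, 1, 1, 1, 1, 1, 1]'

```text
time: 30.65
tool_pos: [0.5102, 0.0072, 0.3774]
ee_rot: [-3.141, 0.004, 0.0]
wrist_force: [0.0, -0.3, 0.7]
width: 0.0941
finger_force: 0.0
```

Request:
play_rows --translation '[[-0.22, -0.9, 0], [-0.22, -0.9, 0], [0, -0.71, 0], [0, 0, 0], [0, 0, 0]]' --twist '[[0, 0, 0], [0, 0, 0], [0, 0, 0], [0, 0, 0], [0, 0, 0]]' --gripper '[1, 1, 1, 1, 1]'

```text
time: 31.15
tool_pos: [0.4928, 0.1065, 0.3779]
ee_rot: [3.14, 0.003, 0.002]
wrist_force: [0.1, -1.2, 0.9]
width: 0.0941
finger_force: 0.0
```

```bash
python3 -c "
from h import *
im=robot.snapshot('wrist');m=robot.camera_model('wrist')
cv2.imwrite('pics/w10.png',im[:,:,::-1])
print([(d['score'],np.round(d['centre'],4)) for d in robot.recognise('remote','wrist')])
q=proj(box('remote',(.505,.106,0)),m);print(np.round(q).tolist())
u,v=np.round(q.mean(0)).astype(int);g=im.max(2)
print('row',g[v+12,u-35:u+36:2].tolist());print('col',g[v-55:v+56:3,u+14].tolist())
for T in(45,60,75):
  p,f=fit(im,'remote',(.505,.106,0),m,pad=8,k=4,M=g<T);print(T,p,f)
go(*p,.011)"
```

```text
[(0.65, array([0.5039, 0.1029, 0.02  ]))]
[[337.0, 242.0], [338.0, 245.0], [302.0, 242.0], [301.0, 245.0], [338.0, 175.0], [338.0, 176.0], [301.0, 175.0], [300.0, 176.0]]
row [154, 160, 148, 145, 154, 154, 154, 156, 170, 132, 60, 76, 78, 80, 79, 79, 79, 78, 77, 77, 71, 70, 61, 48, 48, 41, 38, 41, 81, 89, 88, 82, 84, 88, 88, 82]
col [85, 86, 79, 74, 77, 81, 79, 76, 18, 33, 37, 33, 34, 30, 31, 35, 35, 36, 41, 42, 39, 41, 45, 46, 44, 38, 44, 43, 47, 45, 43, 150, 161, 169, 158, 151, 151]
45 [0.50976042 0.08703011 0.48843197] 0.5174536101414661
60 [0.50775707 0.09569102 0.49902769] 0.3001135360161473
75 [ 0.50564931  0.10234525 -0.0411363 ] 0.08703153664715646
t 31.25 turn 0.4 x 0.32 y 0.06 z 4.21 tipz 0.1795 rp [3.141e+00 2.000e-03]
```

```bash
python3 -c "
from h import *
im=cv2.imread('pics/w10.png')[:,:,::-1];g=cv2.GaussianBlur(im,(3,3),0).max(2).astype(int)
for v in range(172,252,5): print(v,g[v,292:350:2].tolist())"
```

```text
172 [112, 146, 157, 160, 158, 150, 147, 132, 108, 108, 114, 114, 113, 112, 108, 104, 99, 82, 75, 77, 77, 78, 81, 78, 77, 75, 76, 84, 88]
177 [158, 157, 155, 151, 157, 153, 122, 62, 40, 41, 40, 40, 38, 39, 40, 39, 37, 35, 34, 34, 34, 35, 40, 58, 74, 79, 84, 85, 82]
182 [163, 158, 157, 151, 147, 114, 51, 56, 60, 59, 59, 61, 61, 63, 69, 68, 53, 33, 33, 32, 32, 31, 29, 25, 47, 74, 78, 82, 85]
187 [162, 161, 157, 149, 151, 118, 55, 59, 64, 65, 66, 105, 187, 216, 219, 219, 212, 174, 81, 34, 34, 33, 28, 25, 52, 79, 78, 77, 78]
192 [152, 155, 154, 152, 156, 127, 59, 62, 66, 66, 80, 164, 215, 218, 219, 218, 219, 200, 134, 49, 34, 35, 32, 28, 53, 74, 75, 75, 75]
197 [142, 146, 148, 150, 155, 126, 62, 63, 70, 70, 70, 81, 138, 191, 211, 211, 192, 133, 53, 35, 34, 34, 31, 27, 53, 78, 80, 77, 77]
202 [153, 152, 152, 149, 154, 127, 64, 65, 73, 73, 71, 71, 70, 72, 75, 75, 71, 59, 40, 37, 36, 35, 31, 30, 63, 83, 83, 82, 81]
207 [157, 152, 156, 156, 152, 123, 65, 70, 73, 74, 75, 102, 154, 174, 176, 177, 175, 155, 86, 42, 38, 36, 32, 32, 63, 79, 82, 85, 84]
212 [159, 148, 144, 153, 150, 117, 64, 69, 76
[... 329 characters left out ...]
 76, 88, 87, 81, 83]
227 [154, 158, 159, 156, 160, 129, 71, 72, 80, 79, 83, 116, 166, 176, 177, 176, 175, 160, 96, 51, 44, 44, 41, 47, 76, 86, 85, 80, 83]
232 [160, 157, 151, 147, 155, 130, 68, 72, 81, 82, 88, 136, 174, 178, 178, 178, 177, 170, 121, 58, 46, 44, 43, 49, 77, 88, 88, 85, 86]
237 [154, 154, 149, 150, 148, 121, 68, 74, 82, 80, 80, 80, 93, 117, 132, 132, 110, 84, 71, 53, 47, 46, 44, 49, 77, 85, 87, 90, 92]
242 [157, 162, 163, 161, 152, 127, 69, 70, 79, 79, 79, 78, 77, 75, 75, 74, 73, 72, 71, 67, 52, 47, 45, 73, 128, 135, 130, 126, 98]
247 [154, 151, 149, 154, 162, 163, 159, 148, 143, 141, 144, 140, 132, 136, 137, 138, 141, 143, 144, 139, 141, 145, 147, 155, 163, 165, 157, 127, 90]
```

Row profiles give the remote at about (0.5055, 0.1043) with yaw about -0.01. Descend and grip.

Request:
play_rows --translation '[[0.32, 0.06, 0.4], [0, 0, 0.8], [0, 0, 0.8], [0, 0, 0.8], [0, 0, 0.7], [0, 0, 0.5], [0, 0, 0.23], [0, 0, 0]]' --twist '[[0, 0, 0.1], [0, 0, 0], [0, 0, 0], [0, 0, 0], [0, 0, 0], [0, 0, 0], [0, 0, 0], [0, 0, 0]]' --gripper '[1, 1, 1, 1, 1, 1, 1, 1]'

```text
time: 32.05
tool_pos: [0.5048, 0.1026, 0.2088]
ee_rot: [3.141, 0.003, -0.012]
wrist_force: [-0.2, 0.9, 0.1]
width: 0.0939
finger_force: 0.0
```

Request:
play_rows --translation '[[0, 0, 0], [0, 0, 0], [0, 0, 0], [0, 0, 0], [0, 0, 0], [0, 0, 0], [0, 0, 0], [0, 0, 0]]' --twist '[[0, 0, 0], [0, 0, 0], [0, 0, 0], [0, 0, 0], [0, 0, 0], [0, 0, 0], [0, 0, 0], [0, 0, 0]]' --gripper '[0, -1, -1, -1, -1, -1, -1, -1]'

```text
time: 32.85
tool_pos: [0.505, 0.1037, 0.2104]
ee_rot: [-3.141, -0.0, -0.01]
wrist_force: [-1.5, -0.2, 1.7]
width: 0.0377
finger_force: 30.0
```

Request:
play_rows --translation '[[0, 0, 0], [0, 0, 0], [0, 0, -0.5], [0, 0, -0.9], [0, 0, -0.9], [0, 0, -0.9], [0, 0, 0], [0, 0, 0]]' --twist '[[0, 0, 0], [0, 0, 0], [0, 0, 0], [0, 0, 0], [0, 0, 0.5], [0, 0, 0.48], [0, 0, 0], [0, 0, 0]]' --gripper '[-1, -1, -1, -1, -1, -1, -1, -1]'

```text
time: 33.65
tool_pos: [0.5051, 0.1036, 0.3388]
ee_rot: [-3.142, -0.002, -0.108]
wrist_force: [-0.6, 0.4, -2.3]
width: 0.0375
finger_force: 30.0
```

```bash
python3 -c "
from h import *
a=-.108;R=np.array([[np.cos(a),-np.sin(a)],[np.sin(a),np.cos(a)]])
t=np.array([.5625,-.2095])+R@[-.0895,-.135];print(t)
go(*t,a,.012)
im=robot.snapshot('wrist');m=robot.camera_model('wrist');cv2.imwrite('pics/w11.png',im[:,:,::-1])
o=robot.get_obs();t=o['tool_pos'];y=o['ee_rot'][2]
print(np.round(proj(box('remote',(t[0],t[1],y),t[2]-.207),m)).tolist()[4:]);g=im.max(2);print(g[205:245,320].tolist())"
```

```text
[ 0.45896978 -0.33406622]
t 33.65 turn 0.0 x 0.03 y 11.0 z 3.19 tipz 0.1398 rp [-3.142e+00 -2.000e-03]
[[354.0, 215.0], [357.0, 221.0], [286.0, 215.0], [283.0, 221.0]]
[113, 115, 106, 102, 105, 105, 105, 111, 110, 111, 112, 117, 116, 122, 118, 102, 68, 46, 44, 47, 43, 42, 45, 46, 42, 47, 49, 51, 47, 48, 46, 51, 100, 176, 197, 200, 202, 200, 202, 199]
```

The remote is held. Carry it in front of the clamp and lower it.

Request:
play_rows --translation '[[0, 0.9, 0], [0, 0.9, 0], [0, 0.9, 0], [0, 0.9, 0], [0, 0.9, 0], [0, 0.9, 0], [0, 0.9, 0], [0, 0.9, 0]]' --twist '[[0, 0, 0], [0, 0, 0], [0, 0, 0], [0, 0, 0], [0, 0, 0], [0, 0, 0], [0, 0, 0], [0, 0, 0]]' --gripper '[-1, -1, -1, -1, -1, -1, -1, -1]'

```text
time: 34.5
tool_pos: [0.4731, -0.1839, 0.3354]
ee_rot: [-3.14, 0.005, -0.108]
wrist_force: [-0.0, 0.2, -0.2]
width: 0.0374
finger_force: 30.0
```

Request:
play_rows --translation '[[0, 0.9, 0], [0, 0.9, 0], [0, 0.9, 0], [0, 0.9, 0], [0.03, 0.2, 0], [0, 0, 0.5], [0, 0, 0.8], [0, 0, 0.7]]' --twist '[[0, 0, 0], [0, 0, 0], [0, 0, 0], [0, 0, 0], [0, 0, 0], [0, 0, 0], [0, 0, 0], [0, 0, 0]]' --gripper '[-1, -1, -1, -1, -1, -1, -1, -1]'

```text
time: 35.3
tool_pos: [0.4583, -0.333, 0.2552]
ee_rot: [-3.139, 0.003, -0.108]
wrist_force: [0.4, -0.2, -0.6]
width: 0.0376
finger_force: 30.0
```

Request:
play_rows --translation '[[0, 0, 0.5], [0, 0, 0.25], [0, 0, 0], [0, 0, 0]]' --twist '[[0, 0, 0], [0, 0, 0], [0, 0, 0], [0, 0, 0]]' --gripper '[-1, -1, -1, -1]'

```text
time: 35.7
tool_pos: [0.459, -0.3337, 0.2286]
ee_rot: [3.142, -0.0, -0.108]
wrist_force: [0.2, -0.8, -0.3]
width: 0.0375
finger_force: 30.0
```

```bash
python3 -c "
from h import *
go(.459,-.334,-.108,.0114)
print(robot.get_obs()['wrist_force'])"
```

```text
t 35.7 turn 0.0 x 0.0 y 0.01 z 0.45 tipz 0.0296 rp [ 3.142 -0.   ]
[ 0.1535919  -0.80108047 -0.29801488]
```

Request:
play_rows --translation '[[0, 0, 0.3], [0, 0, 0.12], [0, 0, 0.02], [0, 0, 0], [0, 0, 0]]' --twist '[[0, 0, 0], [0, 0, 0], [0, 0, 0], [0, 0, 0], [0, 0, 0]]' --gripper '[-1, -1, -1, -1, -1]'

```text
time: 36.2
tool_pos: [0.4588, -0.334, 0.211]
ee_rot: [3.141, -0.0, -0.108]
wrist_force: [-0.3, -0.6, -0.3]
width: 0.0378
finger_force: 30.0
```

Request:
play_rows --translation '[[0, 0, 0.01], [0, 0, 0], [0, 0, 0], [0, 0, 0], [0, 0, 0], [0, 0, 0], [0, 0, 0]]' --twist '[[0, 0, 0], [0, 0, 0], [0, 0, 0], [0, 0, 0], [0, 0, 0], [0, 0, 0], [0, 0, 0]]' --gripper '[-1, -1, 0.2, 0.2, 0.2, 0.2, 0.2]'

```text
time: 36.9
tool_pos: [0.4587, -0.334, 0.2104]
ee_rot: [3.141, -0.0, -0.108]
wrist_force: [-0.0, -0.3, -0.1]
width: 0.0562
finger_force: 0.0
```

Request:
play_rows --translation '[[0, 0, -0.4], [0, 0, -0.9], [-0.5, -0.5, -0.9], [-0.8, -0.8, -0.9], [-0.5, -0.8, -0.9], [0, -0.5, -0.3], [0, 0, 0], [0, 0, 0]]' --twist '[[0, 0, 0], [0, 0, 0], [0, 0, 0], [0, 0, 0], [0, 0, 0], [0, 0, 0], [0, 0, 0], [0, 0, 0]]' --gripper '[0.2, 0.2, 0.6, 1, 1, 1, 1, 1]'

```text
time: 37.7
tool_pos: [0.4029, -0.2289, 0.376]
ee_rot: [3.141, -0.001, -0.107]
wrist_force: [0.4, -0.7, 0.4]
width: 0.0937
finger_force: 0.0
```

```bash
python3 -c "
from h import *
im=robot.snapshot('wrist');m=robot.camera_model('wrist')
H=cv2.cvtColor(im,cv2.COLOR_RGB2HSV);cv2.imwrite('pics/w12.png',im[:,:,::-1])
S['base']=(.05,.06,.014,.004)
v=im.copy()
for n,p in dict(remote=(.459,-.334,-.108),case=(.5625,-.2104,1.461),cylinder=(.6528,-.2203,-.108),base=(.5625-.135*np.sin(.108),-.2095-.135*np.cos(.108),-.108)).items():
  cv2.polylines(v,[np.int32(cv2.convexHull(np.float32(proj(box(n,p),m))))],1,(255,255,0))
cv2.polylines(v,[np.int32(cv2.convexHull(np.float32(proj(box('mat',(.5625,-.2095,-.108),0),m))))],1,(255,255,0))
cv2.imwrite('pics/w12f.png',v[:,:,::-1])
print(fit(im,'case',(.5625,-.2104,1.461),m,k=2))"
```

```text
(array([ 0.55969143, -0.21104973,  1.46599921]), np.float64(0.3238232468780019))
```

View pics/w12f.png

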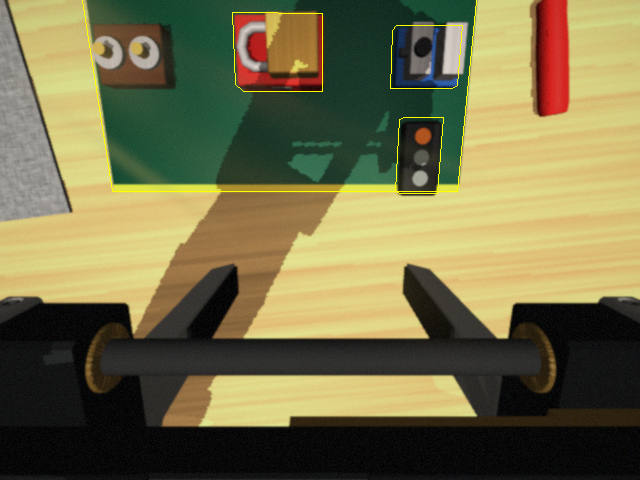

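The remote lies at (420,156) in front of the clamp, about 3 px nearer than predicted. I measure its ends.

```bash
python3 -c "
from h import *
im=cv2.imread('pics/w12.png')[:,:,::-1];m=robot.camera_model('wrist')
for c in(408,432): print(c,im[110:126,c].tolist(),im[184:202,c].max(1).tolist())
for r in(130,150,170): print(r,im[r,392:450:2].max(1).tolist())
R=cv2.Rodrigues(m['rvec'])[0];C=-R.T@m['tvec'].ravel()
print(np.round(proj(box('remote',(.459,-.334,-.108)),m),1).tolist())
t=robot.snapshot('top');print([ (d['score'],np.round(d['centre'],4)) for d in robot.spot_point('remote','top')],[ (d['score'],np.round(d['centre'],4)) for d in robot.spot_point('remote','wrist')])
"
```

```text
408 [[24, 56, 40], [24, 52, 38], [26, 55, 39], [24, 53, 39], [24, 53, 38], [27, 56, 41], [21, 52, 37], [27, 57, 42], [26, 53, 41], [25, 53, 39], [22, 50, 39], [14, 31, 26], [11, 14, 14], [17, 17, 18], [23, 22, 24], [28, 31, 30]] [65, 63, 63, 65, 65, 65, 60, 62, 61, 56, 47, 107, 199, 225, 226, 227, 227, 227]
432 [[19, 65, 44], [25, 65, 46], [27, 69, 49], [33, 87, 62], [33, 90, 62], [34, 89, 62], [36, 89, 64], [32, 76, 55], [26, 67, 48], [22, 56, 41], [18, 46, 31], [13, 29, 21], [13, 15, 15], [17, 14, 17], [19, 19, 21], [22, 23, 22]] [44, 44, 40, 42, 44, 40, 43, 49, 43, 43, 51, 122, 202, 225, 226, 226, 226, 227]
130 [54, 52, 59, 58, 39, 6, 12, 20, 28, 30, 27, 28, 52, 135, 169, 172, 172, 169, 143, 44, 24, 29, 36, 34, 32, 79, 92, 89, 89]
150 [63, 59, 63, 55, 34, 26, 31, 41, 41, 43, 43, 43, 41, 60, 80, 79, 74, 52, 33, 34, 39, 39, 42, 37, 73, 93, 92, 90, 90]
170 [106, 107, 106, 54, 26, 32, 51, 58, 55, 57, 52, 37, 47, 83, 98, 86, 55, 45, 43, 41, 42, 42, 36, 64, 97, 94, 92, 91, 94]
[[432.2, 191.8], [437.4, 193.6], [395.8, 191.8], [399.3, 193.6], [438.0, 119.0], [443.7, 117.3], [399.7, 119.0], [403.6, 117.4]]
[(0.94, array([ 0.4559, -0.332 ,  0.0054]))] []
```

The remote's gap to the clamp is about 30 mm and it is square. The others match their overlays, and the arm is clear. Hand in.

```bash
python3 -c "
from bench import robot
print(robot.close_job())"
```

```text
the job is handed in; nothing more can be done
None
```

The job was handed in at about 38 s, with the case, padlock, cylinder and remote all placed as asked and released; the remote's front end overhangs the mat edge by about 2 mm, which a 3 cm gap makes unavoidable, and the hand-in returned no verdict.

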